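# Seat the drain plug, snap the grease gun onto the nipple, hold it compressed

## Task

Get the bearing housing ready to take grease: first press its proud drain plug fully home, then take the push grease gun out of its socket block and press it squarely onto the housing's tilted grease nipple until it snaps on, and keep pushing until its spring plunger is almost fully compressed. The program finishes while still gripping the gun and holding it there against its spring; do not let go. Leave the other things on the bench where they are.

Things in the scene. Friction and masses are not known exactly. Their poses are not given: they have to be found in the camera images.
- housing: Grey fixed bearing housing: foot 130 (x) x 150 (y) x 14 mm, body 90 x 150 mm with its flat top 52 mm above the bench; a 30 mm shaft stub through it along y ends 90 mm either side of centre. Origin: centre of its underside. The plug is on its top at (10, -40) mm, the nipple's boss at (10, +40) mm.
- nipple: Fixed steel button-head grease nipple, leaning 25 degrees (0.436 rad) from vertical towards the housing's own -x side. Origin: centre of the head's flat top, at (-9, 40, 90) mm in the housing's frame; z points outward along the nipple. Head 16 mm across, 5 mm thick, top rim chamfered; then a 10 mm neck; a 24 mm boss begins 34 mm below the head's top.
- plug (a joint): Drain plug sliding straight down into the housing. Value = metres pressed in from its most proud: 0 to 0.008; starts between 0 and 0.003; 0.008 is fully home, its head's underside on the housing's top. It resists with about 7 N of friction all the way, has no spring (stays where left) and stops hard when home.
- plug_top (a point): Centre of the top face of the plug's flat round steel head, 32 mm across and 6 mm thick. It moves down with the plug and is 6 mm above the housing's top when home.
- socket: Fixed aluminium block 90 x 90 x 34 mm with a round 36 mm hole (31 mm deep) in the middle of its top, in which the gun stands. Origin: centre of its underside, on the bench.
- gun: Push-type grease gun, round steel tool 100 mm long, about 0.35 kg, upright in the socket block, nose down, flange on the block's top. Origin: centre of the nose's mouth (4 mm above the bench); z points up the barrel. From the mouth: nose 31 mm across to 30 mm, flange 44 mm across to 36 mm, plain barrel 34 mm across to 94 mm, black button 28 mm across to 100 mm.
- gun_mouth (a point): Same point as the gun's origin: centre of its mouth, a 19 mm bore with a funnel about 22 mm wide at the rim. Inside, two spring jaws give way to the nipple's head and snap shut behind it when the head's top is about 20 mm inside the mouth; passing them takes some 6 to 8 N, felt from 12 mm in and greatest at 15 mm.
- gun_grip (a point): Point on the gun's axis at mid barrel, 65 mm from the mouth: a good place to grip.
- plunger (a joint): Spring plunger in the gun's bore. Value = metres pushed in, 0 (rest) to 0.012 (hard stop). Its face stands 16 mm inside the mouth: with the nipple's head top d mm inside the mouth it reads d - 16 mm. Spring 2 N at 0, 1 N more per mm, 14 N at 12 mm. Let go after the snap, the gun springs back to about 5 mm and sags.
- jar: Bystander, to be left alone: clear lidded jar, 56 mm across, 75 mm tall. Origin at the middle of its underside.
- can: Bystander, to be left alone: aluminium can, 54 mm across, 150 mm tall. Origin at the middle of its underside.
- wrench: Bystander, to be left alone: open-ended wrench lying flat, 120 mm long. Origin at the tool's middle.
- driver: Bystander, to be left alone: screwdriver lying flat, 180 mm long. Origin at the tool's middle.
- race: Bystander, to be left alone: steel bearing ring lying flat, 62 mm across, 18 mm tall. Origin at the middle of its underside.
- vblock: Bystander, to be left alone: dark steel V-block, 60 x 50 x 45 mm. Origin at the middle of its underside.
- drill: Bystander, to be left alone: cordless drill standing on its battery, 210 mm tall. Origin at the middle of its underside.
Things that resemble listed ones, but are neither listed nor needed, are in the scene too. Leave any purple or yellow look-alike of the housing alone.

How it is judged:
By the outcome, as a careful person would: the job done as asked, in the order asked, and still so for the second after the job is handed in, while the arm keeps its last pose, push and grip.
It also fails if it takes over 51 s, if anything falls off the work surface, if the arm or the gripper's body presses on something with over 40 N, if the wrist force passes 120 N, or if a joint passes its speed limit or range.

## Robot

A 6-joint arm with a two-finger parallel gripper is mounted at the origin on the work surface. World frame = base frame: x ahead of the robot, y to its left, z up, the work surface at z = 0. Lengths are in mm, angles in rad, forces in N, time in s.
With the tool pointing down it reaches from about 275 to 825 mm from the base axis. Payload 4.9 kg.
Tool frame: the origin (TCP) lies at the very end of the fingers, on their centre line; the grasp point (between the pads) lies 19 mm behind it; z points along the fingers, y is the line along which they close (so a half turn about z gives the same grasp; the last joint's range is limited). The gripper opens to 85 mm and grips with 20 to 120 N. Pads are 22 mm wide; open, the fingers measure 114 mm over their backs; the gripper's body (76 mm by 85 mm) begins 54 mm behind the grasp point. The pads swing forward as they close: fully open they stand 13 mm farther back than shut.
Start: joints at [1.144, 0.326, -0.193, 1.052, 0, 1.437], TCP at [158.743, 526.611, 231.281] pointing down, gripper open.
Joint ranges: [-2.65, 2.65], [-0.97, 1.79], [-1.3, 1.35], [-1.93, 2.1], [-1.47, 1.37], [-3.14, 3.14]. Speed limits (rad/s): [2.57, 2.57, 3.14, 3.14, 3.14, 3.14].

## Interface

Orientations are given as a unit quaternion [x, y, z, w].
In Python, from plant import env gives the robot as it stands. The module is installed in compiled form; this text tells all that it offers.
- The arm moves only by the shell command python3 -m jog 'ROWS' [OPENING] [FORCE]. ROWS is JSON, a list that holds one entry, the list of rows, each a list of 6 numbers: the shift along the tool's x, y, z in cm, then the turn, a rotation vector about the tool's x, y, z in rad. In form: [[[x, y, z, wx, wy, wz], ...]]. A call has 1 to 12 rows; each row is the pose to reach, as a shift and turn from the pose commanded when the call began, along the tool's axes at that moment; what a row does not reach only later rows make up. A row lasts 1/12 s, in which the tool goes at most 41.7 mm and 7.16 degrees, less where a joint would pass 70% of its speed; a pose out of reach is approached as far as the arm can. A call with a gripper value outside its range is refused whole. OPENING is the opening, from -1 (shut) to 1 (fully open), so that 0 is half open, set as the call begins (- or left out, the last holds). The fingers move at their own pace and stop on an object; FORCE is the grip in N (left out, the last holds). Time passes only in rows, so rows that repeat a pose let the fingers close. It gives the time, the measured TCP pose, the force, the opening and the grip force at its end, in the units of the state.
- env.observe(): the state, without advancing time (a new reading comes with each control period).
- env.get_image(name): name is "side" or "top"; returns a dict with "image" (420x560x3 uint8, red, green, blue), "camera_matrix" (3x3 intrinsics, pixels), "xyz" and "rotation" of the camera in the world. Camera axes: x right, y down, z forward; pixel columns grow to the right and rows downward; lengths in mm; the calibration is good to about 2 mm. A picture is of the moment at which its call begins. There is no depth.
- env.sign_off(): hands the job in; it is judged then, once.
Trained networks look in a picture, given as the dict that the camera call returned (one of the last four; its "shot" number tells which), for a name from the list of things; names that differ only in an ending like _2 or _b are one class to them, and where a whole thing is asked for, a point or a joint stands for the part that bears it (a point fixed in the world has none). Each returns a list of dicts, best first, with "confidence" (0 to 1); they miss things now and then, are a little off and sometimes report something else, mostly with a low value. They report only what shows in the picture. A call takes as long as a camera call. They do not tell look-alikes from the thing itself.
- env.outline_of(picture, label): "region" (420x560 bool, what is visible of it) and "box" ([left, top, right, bottom] in pixels, round what is visible of it).
The state is a dict: "clock": time; "q": joint angles; "joint_vel": joint speeds; "effort": joint torques, N m; "ee_pos": TCP position; "eef_rot": TCP orientation; "contact_force": force on the tool from outside, world axes, zero at the start; "torque": the same for the moment, N m; "width": opening from 0.0 (shut) to 1.0 (fully open); "gripper_force": force on a finger pad.
Only numpy, scipy, OpenCV 4.12 (cv2) and the standard library are available. Lean on these libraries where they do the work, as an engineer would, in place of code of your own. Each camera call takes 0.05 s, during which the arm holds its last target. There are 200 camera calls.

## Working session

There is one attempt and no reset: what is moved stays moved. The work goes in short steps, Python scripts to look and compute and a shell command to move; the robot and the scene stay as the last step left them, time stands still between calls to the robot, and variables do not carry over. Pictures are saved under pics/ and viewed, at most 10 in all, crops included, and the job is handed in when it is done.

```bash
mkdir -p pics
cat > h.py <<'E'
from plant import env
import numpy as np, cv2
from scipy.spatial.transform import Rotation as R
def save(p,n): cv2.imwrite('pics/'+n, p['image'][:,:,::-1])
E
python3 - <<'E'
from h import *
a=env.get_image('top');b=env.get_image('side')
save(a,'top.png');save(b,'side.png')
for p in(a,b):
    print(p['xyz'],np.round(p['rotation'],3).tolist(),p['camera_matrix'].tolist())
    for l in['housing','nipple','plug','socket','gun','jar','can','drill','vblock']:
        print(l,[(round(o['confidence'],2),o['box']) for o in env.outline_of(p,l)][:4])
o=env.observe();print(o)
E
```

```text
[ 454.96292224   75.93000118 1316.10412098] [0.708, -0.705, 0.034, -0.019] [[469.9349464952966, 0.0, 283.2011988499926], [0.0, 469.9349464952966, 219.6126453989475], [0.0, 0.0, 1.0]]
housing [(0.9, [187.0, 271.7, 256.0, 326.9]), (0.66, [320.6, 277.0, 390.8, 327.4]), (0.6, [213.7, 186.8, 283.4, 238.6]), (0.55, [84.9, 277.6, 153.3, 331.6])]
nipple [(0.68, [336.8, 294.4, 349.4, 311.7]), (0.49, [229.8, 200.9, 240.0, 215.8])]
plug [(0.67, [230.0, 295.1, 243.0, 302.6]), (0.61, [260.0, 203.1, 269.5, 215.7]), (0.52, [125.3, 298.7, 136.5, 308.3])]
socket [(0.82, [357.1, 216.5, 402.1, 252.1])]
gun [(0.59, [375.8, 227.3, 389.1, 244.2])]
jar [(0.81, [296.9, 139.9, 316.3, 162.8])]
can [(0.93, [155.2, 162.0, 187.1, 185.0])]
drill [(0.73, [66.7, 184.4, 126.8, 258.9])]
vblock [(0.75, [427.0, 160.1, 455.0, 190.4])]
[-158.69759916 -891.45308977  775.50035905] [0.826, -0.267, 0.155, -0.472] [[464.7015937097746, 0.0, 286.5644038338834], [0.0, 464.7015937097746, 208.3490635489678], [0.0, 0.0, 1.0]]
housing [(0.81, [139.6, 170.7, 188.8, 212.0]), (0.72, [169.2, 204.3, 233.4, 250.9]), (0.6, [250.0, 188.6, 3
[... 612 characters left out ...]
'q': array([ 1.14377533e+00,  3.26169606e-01, -1.92616446e-01,  1.05200609e+00,
       -1.11597269e-05,  1.43657476e+00]), 'joint_vel': array([-3.16612292e-04, -2.54338832e-05,  2.70522097e-05,  8.04316003e-04,
        2.13336731e-03, -1.06184473e-03]), 'effort': array([ 3.15838242e-04, -4.43332744e+01,  2.62763804e+01,  9.66369698e-04,
        1.43717607e-04,  7.37840850e-06]), 'ee_pos': array([158.75506284, 526.59705398, 231.29114677]), 'eef_rot': array([1.45877312e-01, 9.89302689e-01, 4.65676042e-07, 5.94123359e-06]), 'contact_force': array([-0.28712105, -0.22428959, -0.7331281 ]), 'torque': array([ 0.01967242, -0.05999186,  0.06811529]), 'gripper_force': 0.0, 'width': 0.9991329859591139}
```

View images.

View pics/top.png

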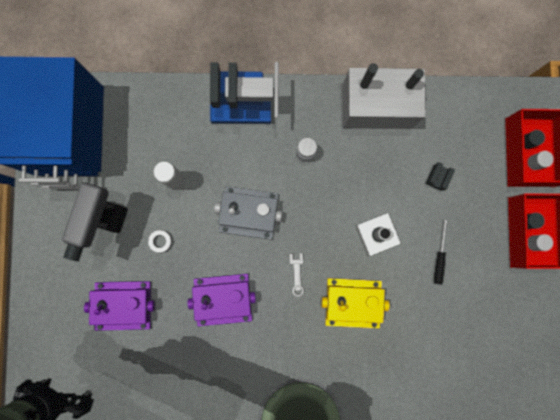

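View pics/side.png

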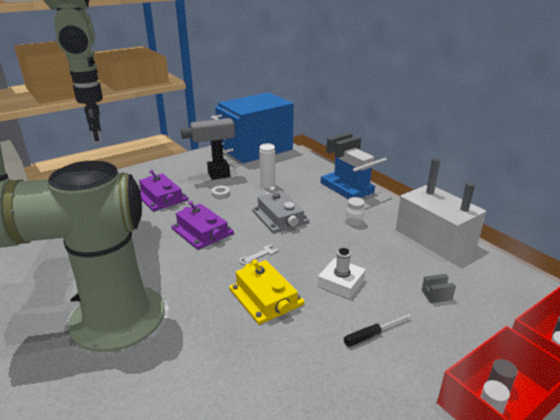

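```bash
cat >> h.py <<'E'
from scipy.optimize import minimize
def cam(p): 
    return R.from_quat(p['rotation']).as_matrix() if np.size(p['rotation'])==4 else np.array(p['rotation'])
def proj(p,X):
    c=(np.atleast_2d(X)-p['xyz'])@cam(p); k=p['camera_matrix']
    return np.c_[k[0,0]*c[:,0]/c[:,2]+k[0,2],k[1,1]*c[:,1]/c[:,2]+k[1,2]]
def onplane(p,uv,z):
    k=p['camera_matrix'];d=cam(p)@np.linalg.inv(k)@np.r_[uv,1];return p['xyz']+d*(z-p['xyz'][2])/d[2]
def box(x,y,z0,z1): return np.array([[i,j,k] for i in(-x/2,x/2) for j in(-y/2,y/2) for k in(z0,z1)])
def cyl(c,ax,r,l,n=24):
    ax=np.array(ax,float);u=np.cross(ax,[.3,.5,.81]);u/=np.linalg.norm(u);v=np.cross(ax,u);t=np.linspace(0,2*np.pi,n)
    ring=np.array(c)+r*(np.outer(np.cos(t),u)+np.outer(np.sin(t),v));return np.r_[ring,ring+ax*l]
A=np.array([-np.sin(.436),0,np.cos(.436)])
NIP=np.array([-9,40,90.])
HOUS=[box(130,150,0,14),box(90,150,0,52),cyl([0,-90,30],[0,1,0],15,180),cyl([10,-40,52],[0,0,1],16,12),cyl(NIP-A*34,A,5,34),cyl(NIP-A*5,A,8,5),cyl(NIP-A*50,A,12,16)]
SOCK=[box(90,90,0,34)]
GUN=[cyl([0,0,30],[0,0,1],22,6),cyl([0,0,36],[0,0,1],17,58),cyl([0,0,94],[0,0,1],14,6)]
def tf(parts,x,y,yaw,z=0): 
    M=R.from_euler('z',yaw).as_matrix();return [q@M.T+[x,y,z] for q in parts]
S=8
def mask(p,parts):
    m=np.zeros((420*S//2,560*S//2),np.uint8)
    for q in parts:
        h=cv2.convexHull(((proj(p,q)+.5)*S/2).astype(np.float32)).astype(int)
        cv2.fillPoly(m,[h],1)
    return cv2.resize(m.astype(np.float32),(560,420),interpolation=cv2.INTER_AREA)
def fit(pics,regs,parts,x0,z=0):
    def f(v):
        return sum(np.abs(mask(p,tf(parts,*v,z))-r).sum()/r.sum() for p,r in zip(pics,regs))
    r=minimize(f,x0,method='Nelder-Mead',options=dict(initial_simplex=np.array(x0)+np.array([[0,0,0],[12,0,0],[0,12,0],[0,0,.15]]),xatol=.1,fatol=1e-4))
    return r.x,r.fun
def crop(p,b,k,n,pts=()):
    l,t,r,bt=b;im=cv2.resize(p['image'][t:bt,l:r,::-1].copy(),None,fx=k,fy=k,interpolation=cv2.INTER_CUBIC)
    for c,P in pts:
        for u,v in proj(p,P): cv2.circle(im,(int((u-l+.5)*k),int((v-t+.5)*k)),1,c,-1)
    return im
E
cat > m.py <<'E'
from h import *
a=env.get_image('top');b=env.get_image('side')
def pick(p,l,uv):
    o=min(env.outline_of(p,l),key=lambda o:np.hypot((o['box'][0]+o['box'][2])/2-uv[0],(o['box'][1]+o['box'][3])/2-uv[1]));print(l,o['box'],o['confidence']);return o['region'].astype(float)
H=[pick(a,'housing',(250,212)),pick(b,'housing',(280,210))]
Sk=[pick(a,'socket',(380,235)),pick(b,'socket',(341,278))]
G=[pick(a,'gun',(382,235)),pick(b,'gun',(342,265))]
x0=onplane(a,(248,212),30);print(x0)
res={}
for y0 in(-.1+0,):
  for n,pp,rr in(('both',[a,b],H),('top',[a],H[:1]),('side',[b],H[1:])):
    print(n,fit(pp,rr,HOUS,[x0[0],x0[1],y0]))
x1=onplane(a,(379,234),34);
for n,i in(('both',[0,1]),('top',[0]),('side',[1])):
    pp=[[a,b][k] for k in i];rs=fit(pp,[np.maximum(Sk[k],G[k]) for k in i],SOCK+[g+[0,0,4] for g in GUN],[x1[0],x1[1],.3]);print('sock',n,rs)
    print('gun',n,fit(pp,[G[k] for k in i],GUN,[x1[0],x1[1],0],4))
h,_=fit([a,b],H,HOUS,[x0[0],x0[1],-.1]);s,_=fit([a,b],[np.maximum(Sk[k],G[k]) for k in(0,1)],SOCK+[g+[0,0,4] for g in GUN],[x1[0],x1[1],.3])
hp=tf(HOUS,*h);gp=tf(SOCK+[g+[0,0,4] for g in GUN],*s)
ims=[crop(a,(205,178,295,245),4,'',[((0,0,255),q) for q in hp]),crop(b,(240,178,330,245),4,'',[((0,0,255),q) for q in hp]),
 crop(a,(335,202,425,269),4,'',[((0,0,255),q) for q in gp]),crop(b,(300,242,390,309),4,'',[((0,0,255),q) for q in gp])]
cv2.imwrite('pics/c1.png',np.vstack([np.hstack(ims[:2]),np.hstack(ims[2:])]))
ims=[crop(a,(205,178,295,245),4,''),crop(b,(240,178,330,245),4,'')]
cv2.imwrite('pics/c0.png',np.hstack(ims))
E
python3 m.py
```

```text
housing [214.8, 189.0, 279.0, 238.0] 0.56
housing [252.9, 187.6, 308.9, 234.8] 0.65
socket [354.8, 217.8, 399.9, 255.2] 0.59
socket [317.9, 257.0, 366.5, 297.4] 0.77
gun [375.2, 227.5, 390.1, 243.7] 0.69
gun [333.8, 246.2, 352.3, 278.1] 0.62
[570.87743644 144.91031888  30.        ]
both (array([ 5.71332535e+02,  1.44265594e+02, -1.48633000e-01]), np.float64(0.16312200334363763))
top (array([ 5.72120202e+02,  1.44436442e+02, -1.44174123e-01]), np.float64(0.04677958015267176))
side (array([ 5.71693527e+02,  1.48172804e+02, -1.68376728e-01]), np.float64(0.10464015151515152))
sock both (array([ 5.11377041e+02, -2.13834480e+02,  3.78106925e-01]), np.float64(0.09895632812596404))
gun both (array([ 5.10892087e+02, -2.14890246e+02,  1.03922861e-01]), np.float64(0.18114859613329448))
sock top (array([ 5.11985428e+02, -2.14591894e+02,  3.79269720e-01]), np.float64(0.049284140969163))
gun top (array([ 5.11326704e+02, -2.15896576e+02,  4.90259401e-02]), np.float64(0.08882978723404256))
sock side (array([ 5.10953233e+02, -2.13395948e+02,  3.97052369e-01]), np.float64(0.03799019607843137))
gun side (array([ 5.11067827e+02, -2.13750892e+02, -1.42774922e-03]), np.float64(0.047659817351598174))
```

View pics/c1.png

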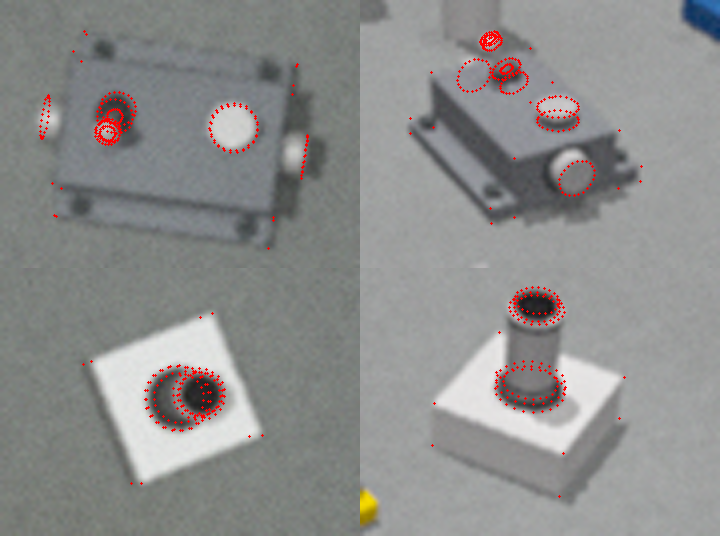

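View pics/c0.png

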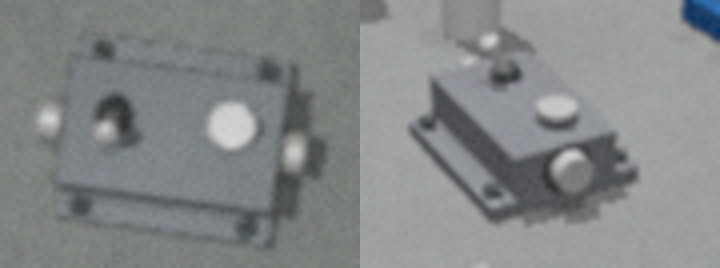

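The only grey housing is at top px (250,212), side (280,210). Its look-alikes are purple at (120,305) and (222,300), and yellow at (356,303). The crops show the grey one with its plug at the right and its nipple at the left leaning to -x. The overlays match, so I choose the grey.

```bash
cat >> h.py <<'E'
Hx=(571.5,144.4,-.148); RH=R.from_euler('z',Hx[2])
def hw(p): return RH.apply(p)+[Hx[0],Hx[1],0]
R0=R.from_quat([0.145877,0.989303,0,0])
def row(pos,rot=R0):
    o=env.observe();q=R.from_quat(o['eef_rot'])
    print(np.round(np.r_[q.inv().apply(np.array(pos)-o['ee_pos'])/10,(q.inv()*rot).as_rotvec()],3).tolist())
E
python3 -c "
from h import *
p=hw([10,-40,0]);print(p,hw([-9,40,90]));row([p[0],p[1],150])"
```

```text
[575.49226805 103.36267801   0.        ] [568.49679992 185.28986169  90.        ]
[-52.119, -28.495, 8.126, -0.0, -0.0, -0.0]
```

```bash
python3 -m jog '[[[-3,-1.6,0.4,0,0,0],[-7,-3.8,1,0,0,0],[-10.5,-5.7,1.6,0,0,0],[-14,-7.7,2.2,0,0,0],[-17.5,-9.6,2.7,0,0,0],[-21,-11.5,3.3,0,0,0],[-24.5,-13.4,3.8,0,0,0],[-28,-15.3,4.4,0,0,0],[-31.5,-17.2,4.9,0,0,0],[-35,-19.1,5.5,0,0,0],[-38,-20.8,6,0,0,0],[-41,-22.4,6.4,0,0,0]]]' -1 40
python3 -c "
from h import *
p=hw([10,-40,0]);row([p[0],p[1],90])"
```

```text
clock: 2.4
ee_pos: [487.8, 192.0, 167.0]
eef_rot: [0.146, 0.989, 0.0, 0.0]
contact_force: [0.7, 0.1, -0.3]
width: 0.001
gripper_force: 0.0
[-10.962, -5.942, 7.701, 0.0, 0.0, -0.001]
```

```bash
python3 -m jog '[[[-3,-1.6,0,0,0,0],[-6,-3.2,0.5,0,0,0],[-9,-4.9,1,0,0,0],[-10.96,-5.94,2.5,0,0,0],[-10.96,-5.94,4.5,0,0,0],[-10.96,-5.94,6.5,0,0,0],[-10.96,-5.94,7.4,0,0,0],[-10.96,-5.94,7.7,0,0,0],[-10.96,-5.94,7.7,0,0,0],[-10.96,-5.94,7.7,0,0,0]]]'
python3 - <<'E'
from h import *
p=hw([10,-40,0]);row([p[0],p[1],64]);print(env.observe()['contact_force'])
a=env.get_image('top');b=env.get_image('side')
cv2.imwrite('pics/c2.png',np.hstack([crop(a,(205,178,295,245),4,''),crop(b,(240,158,330,245),4,'')[-268:]]))
E
```

```text
clock: 3.23
ee_pos: [574.9, 105.7, 91.2]
eef_rot: [0.146, 0.989, 0.0, 0.001]
contact_force: [0.1, 0.5, 1.5]
width: -0.0
gripper_force: 0.0
[-0.12, -0.203, 2.716, 0.0, 0.001, 0.001]
[0.05635666 0.4915459  1.50086331]
```

View pics/c2.png

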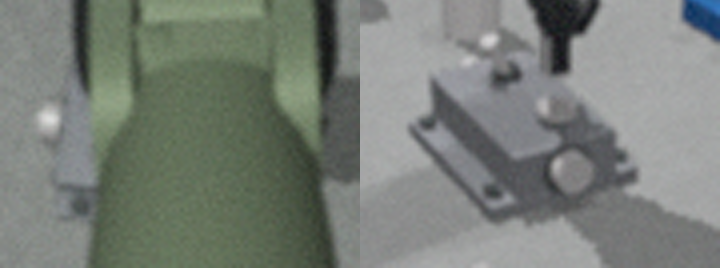

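The fingers (crop px 555,70) are over the plug head (557,110). Pressing down slowly.

```bash
python3 -m jog '[[[0,0,0.7,0,0,0],[0,0,1.4,0,0,0],[0,0,2,0,0,0],[0,0,2.3,0,0,0],[0,0,2.5,0,0,0],[0,0,2.6,0,0,0],[0,0,2.7,0,0,0],[0,0,2.8,0,0,0],[0,0,2.8,0,0,0]]]'; python3 -m jog '[[[0,0,0.1,0,0,0],[0,0,0.2,0,0,0],[0,0,0.3,0,0,0],[0,0,0.35,0,0,0],[0,0,0.35,0,0,0]]]'
```

```text
clock: 4.08
ee_pos: [573.7, 105.3, 62.5]
eef_rot: [0.146, 0.989, -0.0, -0.001]
contact_force: [-2.7, 0.2, 4.4]
width: -0.0
gripper_force: 2.2
clock: 4.5
ee_pos: [573.7, 105.3, 59.2]
eef_rot: [0.146, 0.989, -0.0, -0.001]
contact_force: [-3.3, 0.3, 6.4]
width: -0.0
gripper_force: 2.8
```

```bash
python3 -m jog '[[[0,0,0.05,0,0,0],[0,0,0.1,0,0,0],[0,0,0.15,0,0,0],[0,0,0.15,0,0,0],[0,0,0.15,0,0,0]]]';python3 -m jog '[[[0,0,0.05,0,0,0],[0,0,0.1,0,0,0],[0,0,0.1,0,0,0]]]'
```

```text
clock: 4.92
ee_pos: [573.8, 105.3, 58.0]
eef_rot: [0.146, 0.989, -0.0, -0.0]
contact_force: [-3.9, 0.3, 8.9]
width: 0.001
gripper_force: 4.1
clock: 5.17
ee_pos: [573.8, 105.3, 58.0]
eef_rot: [0.146, 0.989, -0.0, -0.0]
contact_force: [-6.5, -0.5, 15.0]
width: 0.001
gripper_force: 7.7
```

```bash
python3 -m jog '[[[0,0,0.07,0,0,0],[0,0,0.15,0,0,0],[0,0,0.15,0,0,0]]]'; python3 -m jog '[[[0,0,-1,0,0,0],[0,0,-4,0,0,0],[0,0,-8,0,0,0],[0,0,-10,0,0,0],[0,0,-10,0,0,0],[0,0,-10,0,0,0]]]' 1
python3 -c "
from h import *
row([511,-214.2,150])"
```

```text
clock: 5.42
ee_pos: [573.9, 105.3, 57.8]
eef_rot: [0.146, 0.989, -0.0, 0.0]
contact_force: [-10.2, -1.5, 25.6]
width: 0.0
gripper_force: 12.9
clock: 5.92
ee_pos: [575.7, 105.4, 156.3]
eef_rot: [0.146, 0.989, 0.0, 0.002]
contact_force: [-0.5, -0.7, -0.6]
width: 0.847
gripper_force: 0.0
[-3.023, -32.466, 0.599, 0.001, 0.003, -0.0]
```

```bash
python3 -m jog '[[[-0.3,-2,0,0,0,0],[-0.6,-6,0,0,0,0],[-0.9,-10,0,0,0,0],[-1.2,-14,0,0,0,0],[-1.6,-18,0,0,0,0],[-2,-22,0.2,0,0,0],[-2.5,-26,0.4,0,0,0],[-2.9,-30,0.5,0,0,0],[-3,-32,0.6,0,0,0],[-3,-32.5,0.6,0,0,0],[-3,-32.5,0.6,0,0,0],[-3,-32.5,0.6,0,0,0]]]'
python3 - <<'E'
from h import *
row([511,-214.2,150]);row([511,-214.2,49]);print(env.observe()['ee_pos'])
E
```

```text
clock: 6.92
ee_pos: [508.6, -213.6, 147.6]
eef_rot: [0.146, 0.989, 0.001, -0.001]
contact_force: [0.3, 0.6, 0.1]
width: 1.0
gripper_force: 0.0
[-0.242, 0.011, -0.24, 0.001, -0.002, -0.0]
[-0.264, -0.001, 9.86, 0.001, -0.002, -0.0]
[ 508.64734464 -213.60707207  147.60605354]
```

```bash
python3 -m jog '[[[-0.24,0,1,0,0,0],[-0.24,0,3,0,0,0],[-0.24,0,5,0,0,0],[-0.24,0,7,0,0,0],[-0.24,0,9,0,0,0],[-0.24,0,9.8,0,0,0],[-0.24,0,9.9,0,0,0],[-0.24,0,9.9,0,0,0],[-0.24,0,9.9,0,0,0],[-0.24,0,9.9,0,0,0]]]'
python3 - <<'E'
from h import *
b=env.get_image('side');a=env.get_image('top')
cv2.imwrite('pics/c3.png',np.hstack([crop(a,(335,192,425,269),4,''),crop(b,(300,232,390,309),4,'')]))
row([511,-214.2,48]);print(env.observe()['contact_force'])
E
```

```text
clock: 7.75
ee_pos: [512.7, -215.5, 51.0]
eef_rot: [0.146, 0.989, -0.0, 0.001]
contact_force: [-0.0, -0.7, -0.2]
width: 1.002
gripper_force: 0.0
[0.182, 0.092, 0.288, -0.0, 0.002, 0.0]
[-0.03257707  0.01667217  0.25992769]
```

View pics/c3.png

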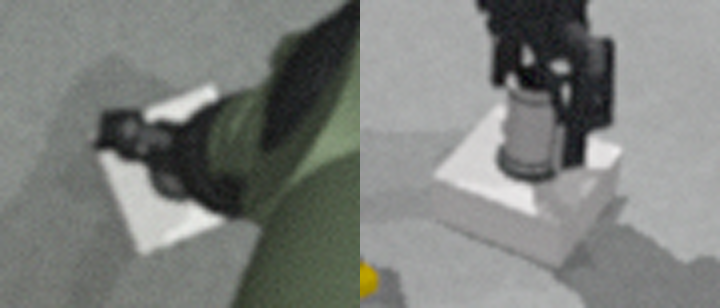

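The fingers straddle the barrel (side crop 530,120). I'll nudge to centre and close.

```bash
python3 -m jog '[[[0.18,0.09,0.2,0,0,0],[0.18,0.09,0.2,0,0,0],[0.18,0.09,0.2,0,0,0]]]' ; python3 -m jog '[[[0,0,0,0,0,0],[0,0,0,0,0,0],[0,0,0,0,0,0],[0,0,0,0,0,0],[0,0,0,0,0,0],[0,0,0,0,0,0],[0,0,0,0,0,0],[0,0,0,0,0,0]]]' -1 100
```

```text
clock: 8.1
ee_pos: [510.0, -213.8, 47.9]
eef_rot: [0.146, 0.989, 0.0, -0.0]
contact_force: [-0.1, -0.2, 0.1]
width: 1.004
gripper_force: 0.0
clock: 8.77
ee_pos: [510.3, -214.1, 48.1]
eef_rot: [0.146, 0.989, -0.0, 0.0]
contact_force: [-1.4, 0.2, 3.6]
width: 0.376
gripper_force: 98.8
```

```bash
python3 -m jog '[[[0,0,-0.5,0,0,0],[0,0,-1.5,0,0,0],[0,0,-3,0,0,0],[0,0,-5,0,0,0],[0,0,-7,0,0,0],[0,0,-9,0,0,0],[0,0,-11,0,0,0],[0,0,-12,0,0,0],[0,0,-12,0,0,0],[0,0,-12,0,0,0],[0,0,-12,0,0,0]]]'
cat >> h.py <<'E'
Aw=RH.apply(A); v=np.cross([0,0,-1],-Aw); v/=np.linalg.norm(v)
RT=R.from_rotvec(v*.436)*R0
E
python3 - <<'E'
from h import *
print(env.observe()['contact_force'],RT.apply([0,0,1]),Aw)
n=hw(NIP); row(n+Aw*90,RT); row(n+Aw*69,RT)
b=env.get_image('side');a=env.get_image('top')
g=[max(env.outline_of(p,'gun'),key=lambda o:o['confidence'],default=None) for p in(a,b)]
o=env.observe();q=R.from_quat(o['eef_rot'])
m=o['ee_pos']-[0,0,44.1]
full=[cyl([0,0,0],[0,0,1],15.5,30)]+GUN
pp=[x+m for x in full]
for p,r in zip((a,b),g): print(r and (r['box'],r['confidence']), proj(p,m),np.vstack([proj(p,x) for x in pp]).min(0),np.vstack([proj(p,x) for x in pp]).max(0))
cv2.imwrite('pics/c4.png',crop(b,(300,200,390,280),7,'',[((0,0,255),x) for x in pp]))
E
```

```text
clock: 9.68
ee_pos: [509.3, -213.3, 166.5]
eef_rot: [0.146, 0.989, 0.0, -0.001]
contact_force: [-0.2, -1.0, -3.7]
width: 0.377
gripper_force: 99.4
[-0.23869887 -0.97714626 -3.68896375] [ 0.41770028 -0.062275   -0.90644818] [-0.41770028  0.062275    0.90644818]
[9.598, 39.321, -0.462, -0.062, -0.434, -0.0]
[8.717, 39.448, 1.44, -0.062, -0.434, -0.0]
([297.5, 138.6, 317.3, 162.5], 0.54) [[386.37260282 233.34318075]] [380.33962091 223.91311034] [403.1277317 241.64392  ]
([336.1, 210.3, 353.4, 249.5], 0.67) [[343.67024814 243.70398182]] [335.429313   205.65864639] [353.79376424 247.32492354]
```

View pics/c4.png

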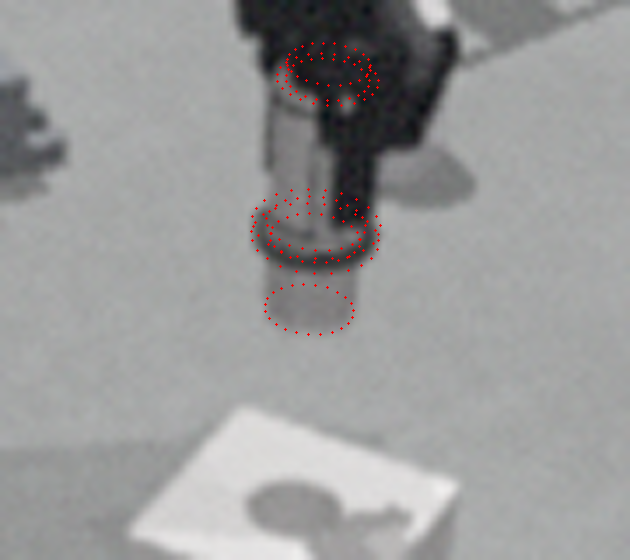

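The held gun matches the predicted overlay: mouth at (310,310) in the crop, within about 1 px. Moving to the nipple approach.

```bash
python3 -m jog '[[[0.3,1.5,0,-0.003,-0.02,0],[1,4.5,0,-0.008,-0.06,0],[2,8.5,-0.1,-0.016,-0.11,0],[3,12.5,-0.2,-0.022,-0.16,0],[4,16.5,-0.3,-0.03,-0.21,0],[5,20.5,-0.4,-0.037,-0.26,0],[6,24.5,-0.5,-0.043,-0.3,0],[7,28.5,-0.5,-0.05,-0.35,0],[8,32.5,-0.5,-0.057,-0.4,0],[9,36.5,-0.5,-0.062,-0.434,0],[9.6,39,-0.5,-0.062,-0.434,0],[9.6,39.3,-0.5,-0.062,-0.434,0]]]'
python3 -m jog '[[[0,0,0,0,0,0],[0,0,0,0,0,0],[0,0,0,0,0,0],[0,0,0,0,0,0]]]'
python3 - <<'E'
from h import *
o=env.observe();print(o['contact_force'],o['q'],o['clock'])
n=hw(NIP); row(n+Aw*90,RT); row(n+Aw*56,RT)
b=env.get_image('side');a=env.get_image('top')
q=R.from_quat(o['eef_rot']);fl=R.from_euler('x',np.pi)
full=[cyl([0,0,0],[0,0,1],15.5,30)]+GUN
pp=[q.apply(fl.apply(x)+[0,0,44.1])+o['ee_pos'] for x in full]
print('axis miss',q.inv().apply(n-o['ee_pos']))
hp=tf(HOUS,*Hx);P=[((0,0,255),x) for x in pp]+[((0,255,255),x) for x in hp[4:6]]
cv2.imwrite('pics/c5.png',np.hstack([crop(b,(240,150,310,230),5,'',P),crop(b,(240,150,310,230),5,'')]))
E
```

```text
clock: 10.88
ee_pos: [530.4, 195.0, 172.1]
eef_rot: [0.139, 0.966, 0.001, 0.217]
contact_force: [0.2, 0.5, -2.8]
width: 0.378
gripper_force: 100.4
clock: 11.22
ee_pos: [531.6, 188.7, 172.5]
eef_rot: [0.143, 0.966, -0.001, 0.217]
contact_force: [-1.1, -0.2, -3.5]
width: 0.376
gripper_force: 100.4
[-1.05062848 -0.15821092 -3.50249446] [ 0.31338977  0.17224457 -0.67719977  0.3257073  -0.1921709   0.56961307] 11.2167
[0.156, 0.188, 0.037, -0.002, 0.002, -0.001]
[0.163, 0.196, 3.437, -0.002, 0.002, -0.001]
axis miss [ 1.74031573  2.09196668 90.37007996]
```

View pics/c5.png

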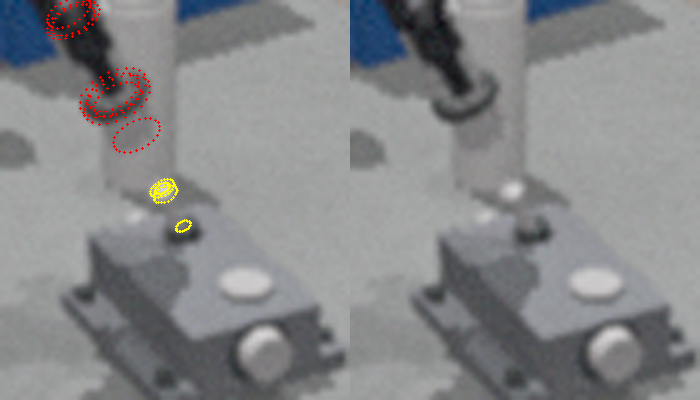

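Gun mouth (side crop 135,135) sits coaxial with the nipple head (163,190). The plug looks flush. I'll correct the 2 mm offset and approach.

```bash
python3 -m jog '[[[0.17,0.2,0,0,0,0],[0.17,0.2,0,0,0,0],[0.17,0.2,1,0,0,0],[0.17,0.2,2,0,0,0],[0.17,0.2,3,0,0,0],[0.17,0.2,3.7,0,0,0],[0.17,0.2,4,0,0,0],[0.17,0.2,4,0,0,0],[0.17,0.2,4,0,0,0],[0.17,0.2,4,0,0,0],[0.17,0.2,4,0,0,0]]]'
python3 - <<'E'
from h import *
o=env.observe();n=hw(NIP);q=R.from_quat(o['eef_rot'])
print('miss',q.inv().apply(n-o['ee_pos']),(q.inv()*RT).as_rotvec(),o['joint_vel'].round(3))
b=env.get_image('side');a=env.get_image('top');fl=R.from_euler('x',np.pi)
full=[cyl([0,0,0],[0,0,1],15.5,30)]+GUN
pp=[q.apply(fl.apply(x)+[0,0,44.1])+o['ee_pos'] for x in full]
hp=tf(HOUS,*Hx);P=[((0,0,255),x) for x in pp]+[((0,255,255),x) for x in hp[4:6]]
bx=(250,165,300,215)
cv2.imwrite('pics/c6.png',np.hstack([crop(b,bx,8,'',P),crop(b,bx,8,'')]))
E
```

```text
clock: 12.23
ee_pos: [547.8, 190.1, 136.4]
eef_rot: [0.142, 0.966, -0.001, 0.218]
contact_force: [-0.8, -0.2, -2.6]
width: 0.38
gripper_force: 100.4
miss [ 0.31009906 -1.7722504  51.02796878] [-0.00041622  0.00320334  0.0002656 ] [ 0.001 -0.004  0.    -0.001  0.002 -0.   ]
```

View pics/c6.png

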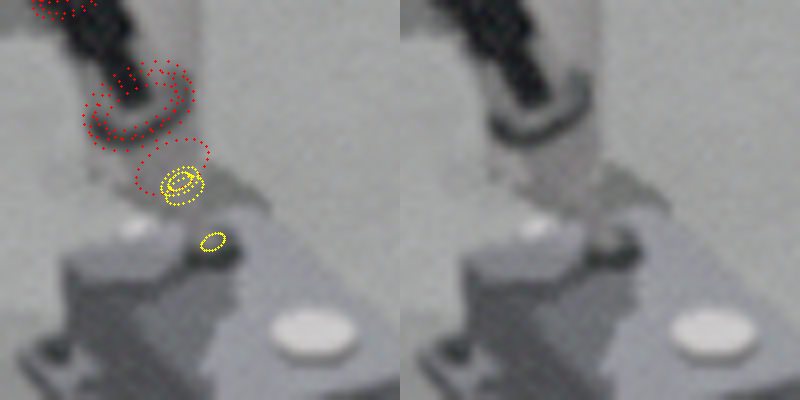

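```bash
python3 -m jog '[[[0.03,-0.18,0,0,0,0],[0.03,-0.18,0,0,0,0],[0.03,-0.18,0,0,0,0],[0.03,-0.18,0.3,0,0,0],[0.03,-0.18,0.6,0,0,0],[0.03,-0.18,0.9,0,0,0],[0.03,-0.18,1,0,0,0],[0.03,-0.18,1,0,0,0],[0.03,-0.18,1,0,0,0]]]'
cat > f.py <<'E'
from h import *
o=env.observe();n=hw(NIP);q=R.from_quat(o['eef_rot'])
print('miss',q.inv().apply(n-o['ee_pos']).round(2),(q.inv()*RT).as_rotvec().round(4),'F tool',q.inv().apply(o['contact_force']).round(2),'T',q.inv().apply(o['torque']).round(3))
E
python3 f.py
```

```text
clock: 13.08
ee_pos: [550.9, 187.6, 126.4]
eef_rot: [0.142, 0.966, -0.001, 0.217]
contact_force: [-1.1, -0.0, -3.0]
width: 0.376
gripper_force: 100.4
miss [-0.57  0.44 40.49] [-0.0012  0.0021  0.0003] F tool [ 2.18 -0.52  2.29] T [ 0.077  0.699 -0.017]
```

```bash
python3 -m jog '[[[-0.05,0.03,0.2,0,0,0],[-0.05,0.03,0.4,0,0,0],[-0.05,0.03,0.6,0,0,0],[-0.05,0.03,0.6,0,0,0],[-0.05,0.03,0.6,0,0,0]]]'; python3 f.py;python3 -m jog '[[[0,0,0.1,0,0,0],[0,0,0.2,0,0,0],[0,0,0.3,0,0,0],[0,0,0.3,0,0,0],[0,0,0.3,0,0,0]]]'; python3 f.py
```

```text
clock: 13.5
ee_pos: [553.6, 187.9, 121.0]
eef_rot: [0.142, 0.966, -0.001, 0.217]
contact_force: [-1.3, 2.4, -4.7]
width: 0.376
gripper_force: 100.6
miss [-0.61 -0.28 34.44] [-0.0001  0.0012  0.0006] F tool [3.76 1.67 3.53] T [-0.423  1.235  0.082]
clock: 13.92
ee_pos: [555.0, 187.9, 118.6]
eef_rot: [0.142, 0.966, -0.0, 0.217]
contact_force: [-2.3, 3.5, -2.6]
width: 0.377
gripper_force: 100.6
miss [-0.42 -0.51 31.76] [0.0004 0.0016 0.0007] F tool [3.98 2.56 1.17] T [-0.603  1.576  0.011]
```

```bash
python3 -m jog '[[[0.05,0.05,0,0,0,0],[0.1,0.1,0,0,0,0],[0.1,0.1,0,0,0,0]]]'; python3 f.py;python3 -m jog '[[[0,0,0.1,0,0,0],[0,0,0.2,0,0,0],[0,0,0.3,0,0,0],[0,0,0.3,0,0,0],[0,0,0.3,0,0,0]]]'; python3 f.py
```

```text
clock: 14.17
ee_pos: [554.7, 188.5, 118.5]
eef_rot: [0.142, 0.966, -0.001, 0.218]
contact_force: [-3.0, 1.1, -1.1]
width: 0.374
gripper_force: 100.6
miss [-0.78 -0.94 31.75] [-0.0012  0.0029  0.0003] F tool [ 3.34  0.17 -0.37] T [-2.240e-01  1.288e+00 -1.000e-03]
clock: 14.58
ee_pos: [556.1, 188.3, 116.1]
eef_rot: [0.142, 0.966, -0.001, 0.218]
contact_force: [-6.0, 2.2, 3.2]
width: 0.374
gripper_force: 100.7
miss [-0.52 -1.09 29.06] [-0.0007  0.0032  0.0002] F tool [ 4.41  0.67 -5.59] T [-0.178  1.415  0.008]
```

```bash
python3 -m jog '[[[0.05,0,0.1,0,0,0],[0.1,0.03,0.2,0,0,0],[0.1,0.03,0.3,0,0,0],[0.1,0.03,0.3,0,0,0],[0.1,0.03,0.3,0,0,0]]]'; python3 f.py;python3 -m jog '[[[0,0,0.1,0,0,0],[0,0,0.2,0,0,0],[0,0,0.3,0,0,0],[0,0,0.3,0,0,0],[0,0,0.3,0,0,0]]]'; python3 f.py
```

```text
clock: 15.0
ee_pos: [557.3, 188.3, 113.2]
eef_rot: [0.143, 0.965, -0.001, 0.218]
contact_force: [-2.3, 0.0, 2.4]
width: 0.375
gripper_force: 101.0
miss [-0.72 -1.15 25.9 ] [-0.0014  0.0045 -0.0004] F tool [ 1.03 -0.49 -3.11] T [ 0.044  0.792 -0.037]
clock: 15.42
ee_pos: [558.5, 188.1, 110.3]
eef_rot: [0.143, 0.965, -0.001, 0.218]
contact_force: [-2.1, -1.3, 3.8]
width: 0.372
gripper_force: 101.0
miss [-0.84 -1.18 22.79] [-0.0014  0.0043 -0.0003] F tool [-0.13 -1.65 -4.26] T [ 0.421  0.303 -0.018]
```

```bash
python3 -m jog '[[[0,-0.05,0.1,0,0,0],[0,-0.05,0.2,0,0,0],[0,-0.05,0.3,0,0,0],[0,-0.05,0.3,0,0,0],[0,-0.05,0.3,0,0,0],[0,-0.05,0.3,0,0,0]]]'; python3 f.py;python3 -m jog '[[[0,-0.03,0.05,0,0,0],[0,-0.03,0.1,0,0,0],[0,-0.03,0.1,0,0,0],[0,-0.03,0.1,0,0,0]]]'; python3 f.py
```

```text
clock: 15.92
ee_pos: [559.7, 187.9, 107.8]
eef_rot: [0.142, 0.965, -0.001, 0.218]
contact_force: [-3.0, -0.5, 7.1]
width: 0.373
gripper_force: 101.0
miss [-0.84 -1.18 20.01] [-0.0003  0.0043 -0.0001] F tool [-0.53 -0.83 -7.63] T [ 0.209  0.354 -0.036]
clock: 16.25
ee_pos: [560.1, 187.9, 107.1]
eef_rot: [0.142, 0.965, -0.0, 0.218]
contact_force: [-3.5, 0.2, 7.3]
width: 0.377
gripper_force: 101.0
miss [-0.77 -1.19 19.18] [0.0004 0.0043 0.    ] F tool [ 0.05 -0.29 -8.09] T [ 0.171  0.466 -0.01 ]
```

```bash
python3 -m jog '[[[0,0,0.05,0,0,0],[0,0,0.1,0,0,0],[0,0,0.1,0,0,0],[0,0,0.1,0,0,0],[0,0,0.1,0,0,0]]]'; python3 f.py;python3 -m jog '[[[0,0,0.04,0,0,0],[0,0,0.08,0,0,0],[0,0,0.08,0,0,0],[0,0,0.08,0,0,0],[0,0,0.08,0,0,0]]]'; python3 f.py
```

```text
clock: 16.67
ee_pos: [560.4, 187.8, 106.2]
eef_rot: [0.142, 0.965, -0.001, 0.218]
contact_force: [-3.7, 0.1, 8.2]
width: 0.379
gripper_force: 100.9
miss [-0.81 -1.17 18.25] [0.0003 0.0043 0.0001] F tool [-0.2  -0.42 -8.94] T [0.212 0.445 0.018]
clock: 17.08
ee_pos: [560.7, 187.7, 105.6]
eef_rot: [0.142, 0.965, -0.001, 0.218]
contact_force: [-4.6, 0.2, 8.2]
width: 0.373
gripper_force: 100.9
miss [-0.81 -1.16 17.51] [0.0003 0.0044 0.0001] F tool [ 0.59 -0.63 -9.36] T [ 0.274  0.508 -0.039]
```

```bash
for i in 1 2 3; do python3 -m jog '[[[0,0,0.03,0,0,0],[0,0,0.06,0,0,0],[0,0,0.06,0,0,0],[0,0,0.06,0,0,0]]]'>/dev/null; python3 f.py;done
```

```text
miss [-0.79 -1.16 16.97] [0.0003 0.0044 0.0001] F tool [  0.5   -0.47 -10.11] T [ 0.237  0.512 -0.007]
miss [-0.81 -1.17 16.41] [0.0003 0.0044 0.0002] F tool [  0.67  -1.16 -11.04] T [ 0.287  0.472 -0.011]
miss [-0.77 -1.21 16.25] [0.0004 0.0047 0.0003] F tool [  1.42  -0.99 -18.16] T [ 0.423  0.683 -0.021]
```

```bash
python3 -m jog '[[[0,0,-0.08,0,0,0],[0,0,-0.08,0,0,0],[0,0,-0.08,0,0,0],[0,0,-0.08,0,0,0],[0,0,-0.08,0,0,0],[0,0,-0.08,0,0,0]]]' ; python3 f.py
python3 - <<'E'
from h import *
b=env.get_image('side')
cv2.imwrite('pics/c7.png',crop(b,(240,160,320,230),9,''))
E
```

```text
clock: 18.58
ee_pos: [561.1, 187.7, 104.8]
eef_rot: [0.142, 0.965, -0.001, 0.218]
contact_force: [-6.5, -0.4, 11.3]
width: 0.382
gripper_force: 101.8
miss [-0.77 -1.17 16.63] [0.0003 0.0045 0.0001] F tool [  0.72  -1.51 -12.88] T [ 0.26   0.552 -0.007]
```

View pics/c7.png

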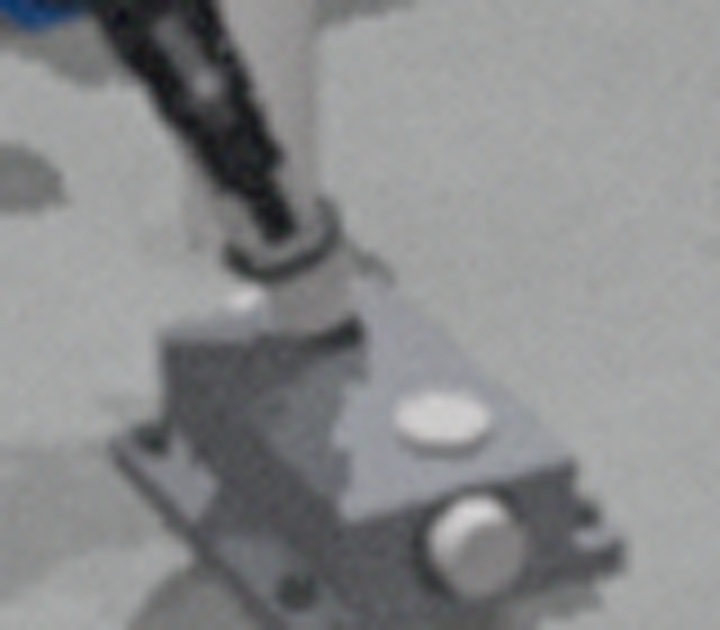

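The nose is seated over the nipple down near its boss (crop 315,320), and the plug is flush at (440,418). Axial force matches a nearly compressed plunger, so I'm handing in.

```bash
python3 -c "
from h import *
print(env.sign_off())"
```

```text
the job is handed in; nothing more can be done
None
```

The job is handed in: the plug is pressed home against its stop, and the gun is on the tilted nipple with its plunger at an estimated 11.5–12 mm of 12 mm, judged from the axial force and feeling its hard stop, and still gripped at about 100 N.

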